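# Clear the carton and touch-open the supply cupboard

### The job

A carton stands in front of the supply cupboard's push-to-open door. With the fingertips, slide the carton sideways along the bench, to either side, until no part of it is in front of the door; then press the door in near its free edge until the catch lets go, and back away so that its spring leaves it standing ajar. Grasp and lift nothing, do not tip the carton, and leave the other things where they are.

Things in the scene. Friction and masses are not known exactly. Their poses are not given: they have to be found in the camera images.
- cupboard: White laminate bench-top cupboard, fixed, 160 deep (its x) x 260 wide (its y) x 220 high mm. Origin: centre of its underside, on the bench. Its -x side is the front, covered by one flat door without a handle; the door's outer face lies 103 mm from the origin towards -x. Its +y side is the left one, seen from the robot.
- press_point (a point): Where to press, along cupboard +x: on the door's outer face, 40 mm from its free (right, cupboard -y) edge, 35 mm below its top edge (216 mm above the bench). Moves with the door. The catch lets go 4 mm in, at 2 to 4 N; a hard stop comes at 6 mm. The first touch jolts the force reading, so press by distance, some 8 mm past the touch, or with a force stop of 12 N or more.
- door_hinge (a point): Half-way up the vertical hinge axis, on the door's inner face at its left (cupboard +y) edge. The door is 252 wide x 212 high x 16 thick mm and reaches from the hinge towards -y.
- door (a joint): Door angle, rad: 0 shut and caught, positive open (free edge swings out towards cupboard -x), about -0.02 when pressed in to the release. Once pressed there the catch stays released, and as the finger backs off a soft spring swings the door to about 0.3 rad (free edge some 75 mm out) and holds it there. It cannot be opened by pulling.
- carton_center (a point): Centre of the loose carton, white with a blue band round its foot, 100 (its x) x 110 (its y) x 70 high mm, 0.3 to 0.55 kg, too big to grasp; it slides on the bench and starts 15 to 50 mm in front of the door. This point is 35 mm above its underside.
- pen_pot: Bystander: dark round pot with pens, 72 across x 100 high mm (pens to 150), standing beside the cupboard. Origin: centre of its underside.
- tape_roll: Bystander: roll of tape lying flat, 100 across x 48 high mm, standing beside the cupboard, on the other side from the pot. Origin: centre of its underside.
- stapler: Bystander: black and steel stapler, 36 x 140 x 46 mm, lying on the cupboard's top towards its back, long side (its y) along the cupboard's width. Origin: centre of its underside.
There are look-alikes about, which are no part of the job. Leave any yellow look-alike of the part that bears carton_center alone.

How it is judged:
On the way, in this order (a step that is already met when the one before it is completed fails the run):
1. the carton is clear of the door, to one side ((y of carton_center in the frame of cupboard above 0.17 m or y of carton_center in the frame of cupboard below -0.17 m) and value of joint door below 0.02 rad), for 0.2 s.
2. the door is pressed in (value of joint door below -0.01 rad).
3. the spring has let the door ajar (value of joint door above 0.2 rad), for 0.1 s.
At the end, for the whole second after the job is handed in: The door stands ajar and still, at 0.2 to 0.5 rad; the carton stands flat on the bench with its centre more than 170 mm to either side of the door's middle; pot, tape and stapler are within 30 mm of where they were (value of joint door between 0.2 and 0.5 rad and velocity of joint door between -0.1 and 0.1 rad/s and (y of carton_center in the frame of cupboard above 0.17 m or y of carton_center in the frame of cupboard below -0.17 m) and height (world z) of carton_center between 0.025 and 0.045 m and angle between carton_center's own z axis and vertical below 0.1 rad and distance of each of pen_pot, tape_roll, stapler from where it was at the start of the episode below 0.03 m); the robot touches nothing.
It fails at once if the door is released while the carton is still in front of it (value of joint door above 0.06 rad and y of carton_center in the frame of cupboard between -0.165 and 0.165 m).
It fails at once if the carton is lifted or tipped (height (world z) of carton_center above 0.055 m or angle between carton_center's own z axis and vertical above 0.35 rad).
It fails at once if the door is hauled wide open (value of joint door above 0.7 rad).
It fails at once if the pen pot, tape roll or stapler is moved (distance of any of pen_pot, tape_roll, stapler from where it was at the start of the episode above 0.03 m).
It also fails if it takes over 53 s, if anything falls off the work surface, if the arm or the gripper's body presses on something with over 40 N, if the wrist force passes 120 N, or if a joint passes its speed limit or range.

### The arm

A 7-joint arm with a two-finger parallel gripper is mounted at the origin on the work surface. World frame = base frame: x ahead of the robot, y to its left, z up, the work surface at z = 0. Lengths are in m, angles in rad, forces in N, time in s.
With the tool pointing down it reaches from about 0.4 to 0.85 m from the base axis. Payload 4.5 kg.
Tool frame: the origin (TCP) lies at the very end of the fingers, on their centre line; the grasp point (between the pads) lies 19 mm behind it; z points along the fingers, y is the direction in which the jaws open and shut (so a half turn about z gives the same grasp; the last joint's range is limited). The gripper opens to 88 mm and grips with 3 to 60 N. Pads are 18 mm wide; open, the fingers measure 123 mm over their backs; the gripper's body (75 mm by 187 mm) begins 45 mm behind the grasp point.
Start: joints at [1.265, 0.689, -0.195, 1.565, 0.157, 0.902, -0.215], TCP at [0.208, -0.589, 0.239] pointing down, gripper open.
Joint ranges: [-3.01, 3.01], [-0.46, 2.08], [-1.47, 1.51], [0.13, 2.56], [-1, 4.14], [0.04, 2.09], [-2.66, 2.66]. Speed limits (rad/s): [2.57, 2.57, 3.14, 3.14, 3.14, 3.14, 3.14].

### API

Orientations are given as a unit quaternion [w, x, y, z].
In Python, from station import bot, optics, job gives the robot as it stands.
- The arm moves only by the tool move_arm, never from a script. Its argument "deltas" is a list that holds one entry, the list of rows, each a list of 7 numbers: the turn, a rotation vector about the tool's x, y, z in rad, then the shift along the tool's x, y, z in mm, then the finger opening in mm, from 0 to 88.1. A call has 1 to 12 rows; each row shifts and turns the commanded pose from where the row before left it, along the tool's axes as they then stand; what a row does not reach is not made up. A row lasts 1/12 s, in which the tool goes at most 41.7 mm and 7.16 degrees, less where a joint would pass 70% of its speed; a pose out of reach is approached as far as the arm can. A call with a gripper value outside its range is refused whole. The fingers move at their own pace and stop on an object; "force" is the grip in N (left out, the last holds). Time passes only in rows, so rows that do not move let the fingers close. It gives the time, the measured TCP pose, the force and the opening at its end, in the units of the state.
- bot.read_state(): the state, without advancing time (a new reading comes with each control period).
- optics.grab_frame(name): name is "scene" or "top" or "wrist"; returns the picture (480x640x3 uint8, red, green, blue); there is no depth.
- optics.camera_model(name): a dict with "mtx" (3x3 intrinsics, pixels), "R" (3x3) and "t" (3): a world point X has camera coordinates R X + t. Camera axes: x right, y down, z forward; pixel columns grow to the right and rows downward; lengths in m; the calibration is good to about 2 mm. A picture is of the moment at which its call begins: read the wrist's pose just before it. camera_model takes no time and is no camera call; for the wrist camera it gives the pose at the moment of the call.
- job.close_job(): hands the job in, once; it reports no verdict.
The state is a dict: "clock": time; "q": joint angles; "joint_vel": joint speeds; "effort": joint torques, N m; "ee_pos": TCP position; "tool_rot": TCP orientation; "ft_force": force on the tool from outside, world axes, zero at the start; "wrist_torque": the same for the moment, N m; "grip_width": finger opening in m.
Only numpy, scipy, OpenCV 4.12 (cv2) and the standard library are available. Lean on these libraries where they do the work, as an engineer would, in place of code of your own. Each camera call takes 0.05 s, during which the arm holds its last target.

## Working session

There is one attempt and no reset: what is moved stays moved. The work goes in short steps, Python scripts to look and compute and a tool call to move; the robot and the scene stay as the last step left them, time stands still between calls to the robot, and variables do not carry over. Pictures are saved under pics/ and viewed, and the job is handed in when it is done.

Besides the shell and the picture viewer there is one more tool, called after ">>>" as name(argument=value, ...) on one line, values as JSON. move_arm: Moves the arm, as the interface text tells. Its arguments: {"type":"object","properties":{"deltas":{"type":"array"},"force":{"type":"number"}},"required":["deltas"]}

```bash
mkdir -p pics; ls
python3 - <<'E'
from station import bot,optics,job
import cv2
print(bot.read_state())
for n in("scene","top"):
    f=optics.grab_frame(n); cv2.imwrite(f"pics/{n}0.png",f[:,:,::-1]); m=optics.camera_model(n); print(n,m)
E
```

```text
pics
{'clock': 0.0, 'q': array([ 1.26484666,  0.68998249, -0.1945096 ,  1.56631075,  0.15733869,
        0.90247571, -0.21511394]), 'joint_vel': array([ 1.82620428e-03, -7.39441429e-05,  1.22670771e-03,  8.40213745e-04,
       -4.76848078e-04,  2.03465021e-04, -9.13363115e-04]), 'effort': array([-1.53562643e-03, -5.27559078e+01, -1.26707554e+00, -1.53434622e+01,
       -5.26380027e-02,  6.58950390e-03,  1.75427722e-04]), 'ee_pos': array([ 0.20802353, -0.58872131,  0.23791971]), 'tool_rot': array([-8.61044394e-04,  9.85598190e-01,  1.69101785e-01, -2.27681806e-04]), 'ft_force': array([-0.66495956, -0.33734274, -0.24638809]), 'wrist_torque': array([-0.03456719, -0.03957744,  0.02222689]), 'grip_width': 0.08824195494510194}
scene {'mtx': array([[552.08656118,   0.        , 320.21734228],
       [  0.        , 552.08656118, 244.60202483],
       [  0.        ,   0.        ,   1.        ]]), 'R': array([[ 0.23461912,  0.9719577 ,  0.01587748],
       [ 0.76450287, -0.17440446, -0.62057912],
       [-0.60040756,  0.15773811, -0.78398307]]), 't': array([-0.1596861 , -0.30435451,  1.69209498])}
top {'mtx': array([[551.3934228 ,   0.        , 324.94669929],
       [  0.        , 551.3934228 , 242.93193752],
       [  0.        ,   0.        ,   1.        ]]), 'R': array([[-0.00249355, -0.99997385, -0.00678761],
       [-0.98763899,  0.00352648, -0.15670605],
       [ 0.15672589,  0.00631296, -0.98762196]]), 't': array([0.06079648, 0.57002821, 1.34453568])}
```

View pics/scene0.png

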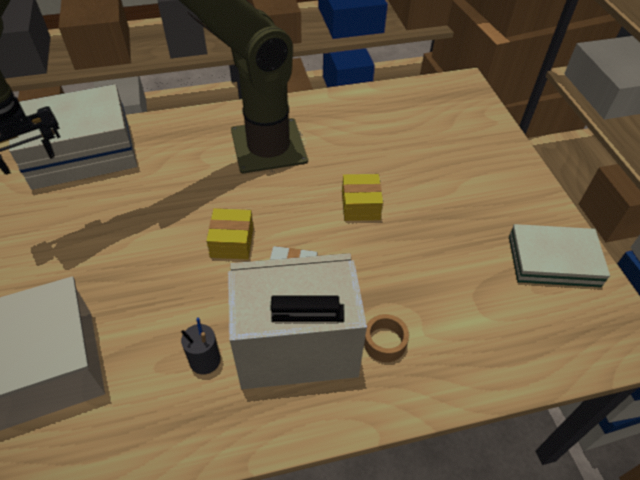

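View pics/top0.png

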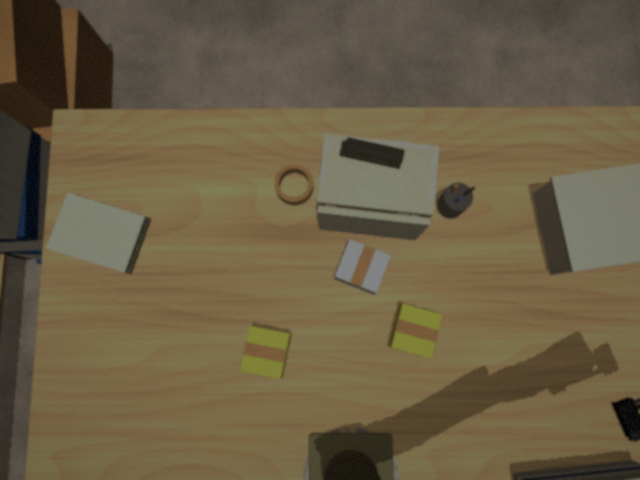

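Top view: white carton with a tan stripe at (362,267), directly in front of the cupboard (378,185). Candidates: the white one at (362,267), and yellow ones at (417,330) and (265,352). The white one fits, since the carton is white with a blue band and the yellow ones are look-alikes. I'll enlarge to confirm and measure.

```bash
cat > h.py <<'E'
import numpy as np,cv2
from station import bot,optics,job
def ray(n,uv,z):
    m=optics.camera_model(n); R,t=np.array(m['R']),np.array(m['t'])
    c=-R.T@t; d=R.T@np.linalg.inv(m['mtx'])@np.array([uv[0],uv[1],1.])
    return c+d*(z-c[2])/d[2]
def proj(n,X):
    m=optics.camera_model(n); p=m['mtx']@(m['R']@np.array(X)+m['t']); return p[:2]/p[2]
E
python3 - <<'E'
from h import *
f=cv2.imread('pics/top0.png'); g=cv2.resize(f[120:300,260:500],None,fx=3.3,fy=3.3,interpolation=cv2.INTER_CUBIC)
g=np.clip(g*1.5,0,255).astype('uint8');cv2.imwrite('pics/topc.png',g)
s=cv2.imread('pics/scene0.png');g=cv2.resize(s[220:400,170:420],None,fx=3.2,fy=3.2,interpolation=cv2.INTER_CUBIC);cv2.imwrite('pics/scenec.png',np.clip(g*1.3,0,255).astype('uint8'))
hsv=cv2.cvtColor(f,cv2.COLOR_BGR2HSV)
for y,x in [(267,350),(185,350),(222,360),(267,364),(290,300),(330,400)]: print((x,y),hsv[y,x],f[y,x])
E
```

```text
(350, 267) [ 90   4 131] [131 131 129]
(350, 185) [ 34  42 129] [108 129 126]
(360, 222) [20 58 66] [51 61 66]
(364, 267) [ 17 128 120] [ 60  93 120]
(300, 290) [ 21  98 128] [ 79 114 128]
(400, 330) [ 17 131 119] [ 58  92 119]
```

View pics/topc.png

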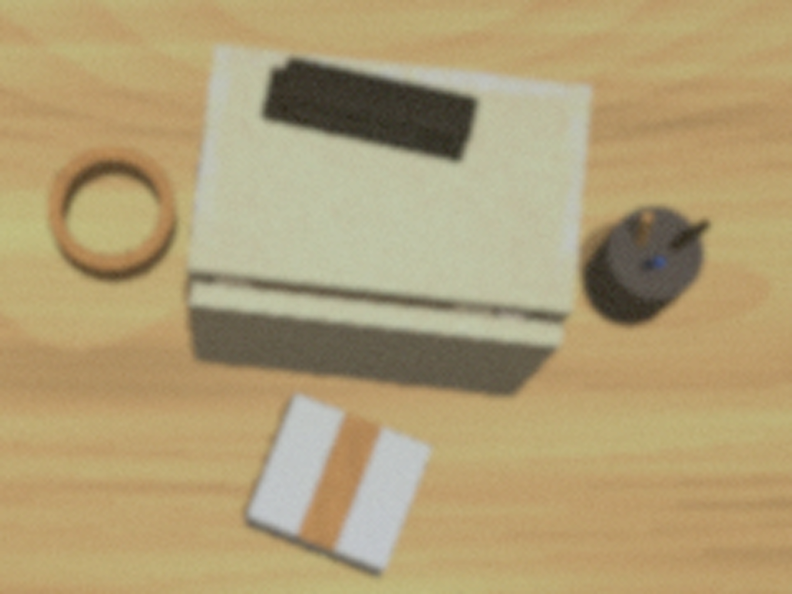

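View pics/scenec.png

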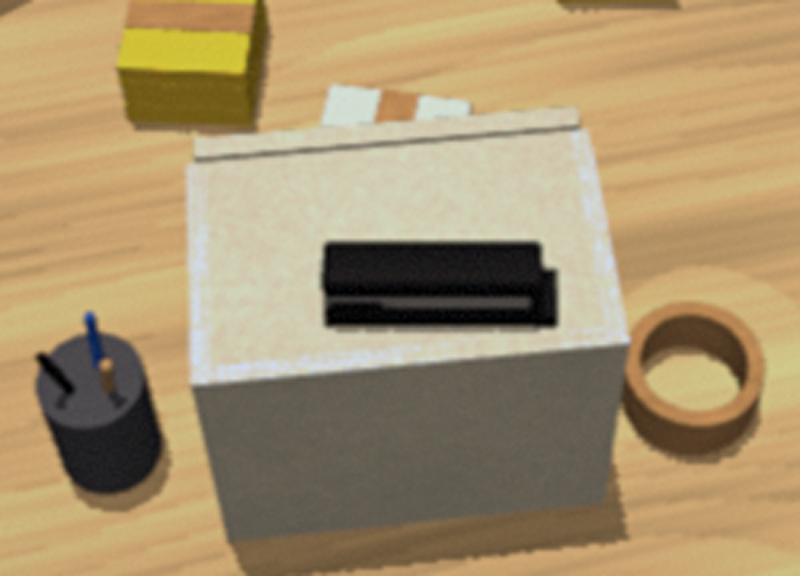

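The crop confirms it: the loose carton is the white one at top-view (362,267), the pot is to the right of the cupboard and the tape to the left. Next I measure.

Run:
```python
from h import *
P=lambda x,y:(x/3.3+260-.35,y/3.3+120-.35)
C={k:ray('top',P(*v),z)[:2] for k,v,z in [('BL',(217,47),.22),('BR',(590,86),.22),('FR',(571,305),.22),('FL',(190,271),.22),('DL',(191,303),.216),('DR',(562,346),.216),
 ('dbl',(197,360),.004),('dbr',(516,395),.004)]}
for k,v in C.items(): print(k,v.round(4))
f=cv2.imread('pics/top0.png'); 
v=(C['BL']-C['BR']); print('w',np.linalg.norm(v),'depth',np.linalg.norm(C['BL']-C['FL']),np.linalg.norm(C['BR']-C['FR']),np.linalg.norm(C['DL']-C['DR']))
for a,b in(('BL','BR'),('FL','FR'),('DL','DR'),('dbl','dbr')):
  d=C[a]-C[b];print(a,'ang',np.degrees(np.arctan2(-d[0],d[1])))
hsv=cv2.cvtColor(f,cv2.COLOR_BGR2HSV)
# carton top incl. stripe
m=((hsv[...,1]<40)&(hsv[...,2]>100)).astype('uint8')*255
roi=np.zeros_like(m);roi[237:298,330:395]=255;m&=roi
pts=cv2.findNonZero(m);hull=cv2.convexHull(pts);r=cv2.minAreaRect(hull);b=cv2.boxPoints(r)
W=np.array([ray('top',p,.07)[:2] for p in b]);print('carton',b.round(1).tolist(),W.round(4).tolist(),W.mean(0).round(4),[np.linalg.norm(W[i]-W[i-1]).round(4) for i in range(4)])
# crops hand corners
H=np.array([ray('top',P(*p),.07)[:2] for p in [(297,394),(431,448),(384,573),(248,519)]]);print(H.round(4),H.mean(0),[np.linalg.norm(H[i]-H[i-1]).round(4) for i in range(4)])
for n,p,z in [('pot',(655,253),.1),('tape',(113,212),.048)]: print(n,ray('top',P(*p),z).round(4))
y=((hsv[...,0]>22)&(hsv[...,1]>150)).astype('uint8')
n,l,s,c=cv2.connectedComponentsWithStats(y)
for i in range(1,n):
  if s[i,4]>300: print('yellow',s[i],c[i],ray('top',c[i],.07).round(3))
for p in [(402,303),(443,311),(432,358),(391,348),(249,325),(291,331),(282,378),(241,372)]: print(ray('top',p,.07)[:2].round(3))
```

```text
BL [0.7931 0.0563]
BR [ 0.7639 -0.199 ]
FR [ 0.6108 -0.181 ]
FL [0.6353 0.0749]
DL [0.6141 0.0743]
DR [ 0.5836 -0.1748]
dbl [0.6142 0.0738]
dbr [ 0.5853 -0.1771]
w 0.2569543996455712 depth 0.158934539300956 0.15415780795938236 0.25094261347702035
BL ang -6.521618971683011
FL ang -5.456754403176754
DL ang -6.977709494834882
dbl ang -6.577081274111485
carton [[334.1000061035156, 275.8999938964844], [348.79998779296875, 238.5], [390.70001220703125, 255.0], [376.1000061035156, 292.3999938964844]] [[0.4843, 0.0368], [0.5771, -0.0001], [0.5356, -0.1032], [0.4437, -0.0654]] [ 0.5102 -0.033 ] [np.float64(0.11), np.float64(0.0999), np.float64(0.1111), np.float64(0.0994)]
[[ 0.5758 -0.0023]
 [ 0.5346 -0.1019]
 [ 0.4415 -0.0653]
 [ 0.4818  0.035 ]] [ 0.50843643 -0.03363062] [np.float64(0.1011), np.float64(0.1078), np.float64(0.1), np.float64(0.108)]
pot [ 0.6759 -0.2677  0.1   ]
tape [0.723  0.1382 0.048 ]
yellow [  18  133   22  107 1093] [ 29.9231473  194.95059469] [0.691 0.802 0.07 ]
[ 0.418 -0.128]
[ 0.398 -0.227]
[ 0.287 -0.196]
[ 0.31  -0.099]
[0.366 0.243]
[0.351 0.141]
[0.241 0.162]
[0.255 0.26 ]
```

Measurements agree with the given sizes (carton 110x100, door 251, cupboard 257x157). Cupboard yaw is about -6.6°, origin (0.701,-0.062), and the carton is at (0.510,-0.033) with yaw -22°. I'll push it left, towards the hinge side, using two fingertips set flush on its right face. First I turn the tool so its x lies along the carton's +y.

>>> move_arm(deltas=[[[0,0,-0.121,0,0,0,50],[0,0,-0.121,0,0,0,50],[0,0,-0.121,0,0,0,50],[0,0,-0.121,0,0,0,50],[0,0,-0.121,0,0,0,50],[0,0,-0.121,0,0,0,50],[0,0,-0.121,0,0,0,50]]])

```text
clock: 0.68
ee_pos: [0.2081, -0.589, 0.2383]
tool_rot: [-0.001, 0.827, 0.562, 0.0]
ft_force: [0.2, 0.5, -0.4]
grip_width: 0.05
```

```bash
cat >> h.py <<'E'
from scipy.spatial.transform import Rotation as Ro
O=np.array([.7012,-.0621]);A=np.radians(-6.6);X=np.array([np.cos(A),np.sin(A)]);Y=np.array([-np.sin(A),np.cos(A)])
def cup(p): d=np.array(p)[:2]-O; return np.array([d@X,d@Y])
def world(x,y): return O+x*X+y*Y
def st():
    s=bot.read_state();R=Ro.from_quat(np.roll(s['tool_rot'],-1)).as_matrix();return s,R
def to(p):
    s,R=st();p=np.array(p);d=R.T@(p-s['ee_pos'])*1000
    print('t',s['clock'],'pos',s['ee_pos'].round(4),'cup',cup(s['ee_pos']).round(4),'xang',np.degrees(np.arctan2(R[1,0],R[0,0])).round(2),'z',R[:,2].round(3),'F',s['ft_force'].round(1),'q',s['q'].round(2),'\nd tool mm',d.round(1))
E
python3 -c "
from h import *
to([.4675,-.106,.238])"
```

```text
t 0.6833 pos [ 0.2081 -0.589   0.2383] cup [-0.4293 -0.5801] xang 68.34 z [-0.001  0.001 -1.   ] F [ 0.2  0.5 -0.4] q [ 1.4   0.71 -0.44  1.56  0.35  0.95  0.47] 
d tool mm [5.446e+02 6.280e+01 5.000e-01]
```

>>> move_arm(deltas=[[[0,0,0,30,3.5,0,50],[0,0,0,30,3.5,0,50],[0,0,0,30,3.5,0,50],[0,0,0,30,3.5,0,50],[0,0,0,30,3.5,0,50],[0,0,0,30,3.5,0,50],[0,0,0,30,3.5,0,50],[0,0,0,30,3.5,0,50],[0,0,0,30,3.5,0,50],[0,0,0,30,3.5,0,50],[0,0,0,30,3.5,0,50],[0,0,0,30,3.5,0,50]]])

```text
clock: 1.68
ee_pos: [0.3824, -0.2699, 0.2386]
tool_rot: [-0.0, 0.829, 0.559, -0.0]
ft_force: [0.6, -0.5, -0.3]
grip_width: 0.0501
```

>>> move_arm(deltas=[[[0,0,0,30,3.5,0,50],[0,0,0,30,3.5,0,50],[0,0,0,30,3.5,0,50],[0,0,0,30,3.5,0,50],[0,0,0,30,3.5,0,50],[0,0,0,20,3.5,0,50],[0,0,0,14,0,0,50],[0,0,0,0,0,0,50],[0,0,0,0,0,0,50]]])

```text
clock: 2.43
ee_pos: [0.4702, -0.1083, 0.2385]
tool_rot: [-0.0, 0.829, 0.56, -0.0]
ft_force: [-0.6, -0.3, 0.5]
grip_width: 0.05
```

```bash
python3 -c "
from h import *
to([.4675,-.106,.03])
cv2.imwrite('pics/top1.png',optics.grab_frame('top')[:,:,::-1])
cv2.imwrite('pics/wr1.png',optics.grab_frame('wrist')[:,:,::-1])"
```

```text
t 2.4333 pos [ 0.4702 -0.1083  0.2385] cup [-0.2241 -0.0725] xang 68.09 z [-0.001 -0.    -1.   ] F [-0.6 -0.3  0.5] q [ 0.39  0.53 -0.4   1.98  0.31  0.7  -0.58] 
d tool mm [  1.3  -3.2 208.5]
```

View pics/top1.png

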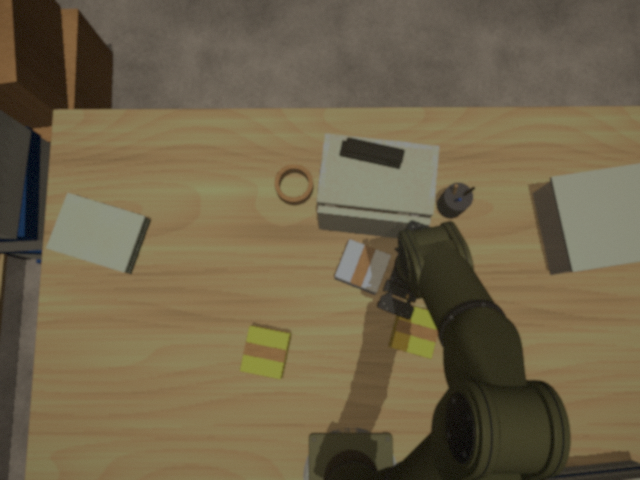

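View pics/wr1.png

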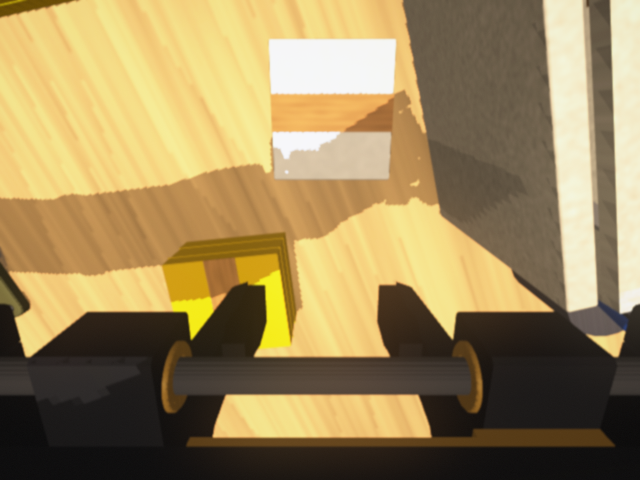

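Wrist view: the carton top (270–395, 40–178) is square to the tool. The yellow look-alike's near corner is at about (285,250), close to the left finger at (250,290). I'll check that clearance before descending.

```bash
python3 -c "
from h import *
s,R=st()
def t(p):return (R.T@(np.array(p)-s['ee_pos'])*1000).round(1)
for n,p in [('ycorner top?',(277,253)),('ycorner2',(285,233)),('yright low',(290,345)),('c fl',(275,179)),('c fr',(388,179)),('c bl',(269,40)),('c br',(396,39))]:
  w=ray('wrist',p,.07);print(n,w.round(4),t(w))
w=ray('wrist',(297,240),.0);print(w.round(4),t(w))
for y in(-42,-25,25,42):
  print(y,proj('wrist',s['ee_pos']+R@[0,y/1000,0]).round(1))
m=optics.camera_model('wrist');print('cam in tool',t(-m['R'].T@m['t']))
"
```

```text
ycorner top? [ 0.4171 -0.1276  0.07  ] [-35.8 -41.9 168.5]
ycorner2 [ 0.4318 -0.1127  0.07  ] [-16.6 -33.9 168.5]
yright low [ 0.3889 -0.2217  0.07  ] [-133.7  -32.6  168.7]
c fl [ 0.4435 -0.0648  0.07  ] [ 32.3 -41.  168.4]
c fr [ 0.5343 -0.1018  0.07  ] [ 32.1  57.  168.3]
c bl [0.4838 0.0354 0.07  ] [140.3 -41.4 168.3]
c br [ 0.5756 -0.0013  0.07  ] [140.8  57.5 168.2]
[ 0.4261 -0.1416  0.    ] [-45.4 -28.2 238.5]
-42 [229.2 303.9]
-25 [267.2 303.9]
25 [379.  303.7]
42 [417.  303.7]
cam in tool [  75.9   -0.5 -145.5]
```

Clear: the yellow face lies 36 mm behind the TCP and the carton face 32 mm ahead. I'll shift 5 mm forward and descend.

>>> move_arm(deltas=[[[0,0,0,5,0,20,50],[0,0,0,0,0,30,50],[0,0,0,0,0,30,50],[0,0,0,0,0,30,50],[0,0,0,0,0,30,50],[0,0,0,0,0,28,50],[0,0,0,0,0,20,50],[0,0,0,0,0,18,50],[0,0,0,0,0,0,50],[0,0,0,0,0,0,50]]])

```text
clock: 3.37
ee_pos: [0.4715, -0.105, 0.0323]
tool_rot: [-0.0, 0.829, 0.559, -0.001]
ft_force: [0.5, -0.9, 0.7]
grip_width: 0.0498
```

```bash
python3 -c "
from h import *
to([.4702,-.1083,.03])
cv2.imwrite('pics/wr2.png',optics.grab_frame('wrist')[:,:,::-1])"
```

```text
t 3.3667 pos [ 0.4715 -0.105   0.0323] cup [-0.2233 -0.0691] xang 67.91 z [-0.002 -0.001 -1.   ] F [ 0.5 -0.9  0.7] q [ 0.18  0.89 -0.1   2.12  0.53  0.15 -0.79] 
d tool mm [-3.5  0.1  2.3]
```

View pics/wr2.png

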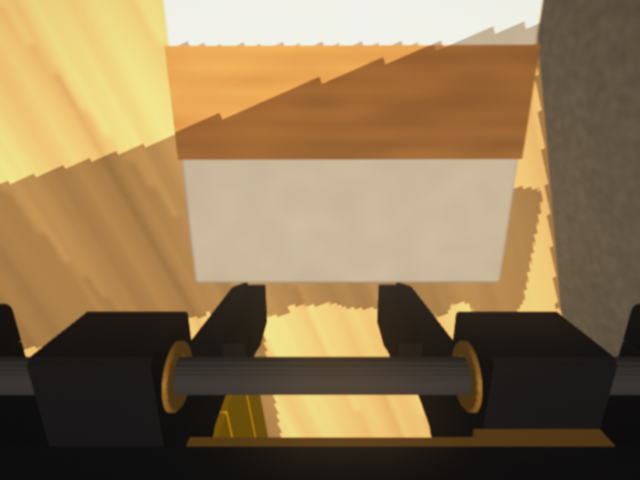

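Tool is down with its two tips square to the carton face and about 17 mm of gap. q6 (0.15) is nearing its 0.04 limit, so I'll watch it. Now the push, gently turning the carton square to the cupboard.

>>> move_arm(deltas=[[[0,0,0,8,0,0,50],[0,0,0,6,0,0,50],[0,0,0,6,0,0,50],[0,0,-0.02,8,-1,0,50],[0,0,-0.03,8,-1,0,50],[0,0,-0.03,8,-1,0,50],[0,0,-0.03,8,-1,0,50],[0,0,-0.03,8,-1,0,50],[0,0,0,0,0,0,50]]])

```text
clock: 4.17
ee_pos: [0.4889, -0.043, 0.0328]
tool_rot: [-0.001, 0.786, 0.618, 0.001]
ft_force: [0.3, 0.6, -0.0]
grip_width: 0.05
```

```bash
python3 -c "
from h import *
to([.4958,.1027,.03])
cv2.imwrite('pics/wr3.png',optics.grab_frame('wrist')[:,:,::-1])"
```

```text
t 4.1667 pos [ 0.4889 -0.043   0.0328] cup [-0.2131 -0.0054] xang 76.34 z [ 0.001  0.002 -1.   ] F [ 0.3  0.6 -0. ] q [ 0.07  0.89 -0.12  2.1   0.54  0.18 -0.78] 
d tool mm [143.2 -27.7   3.2]
```

View pics/wr3.png

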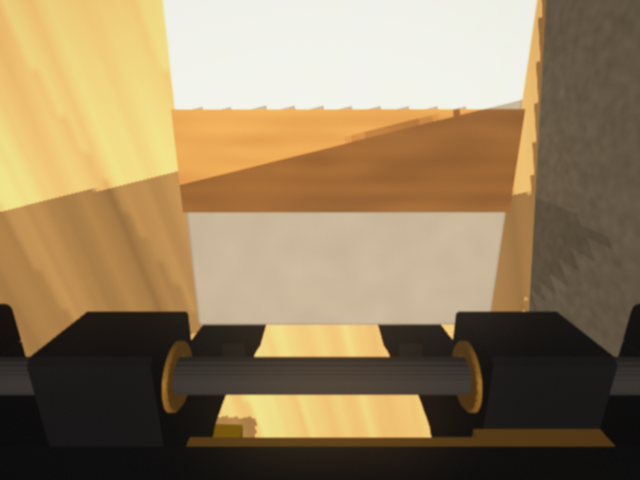

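The carton is flush on both tips and turning with the tool. I continue, drifting slightly away from the door.

>>> move_arm(deltas=[[[0,0,-0.025,8,-2,0,50],[0,0,-0.025,10,-2,0,50],[0,0,-0.025,10,-2,0,50],[0,0,-0.025,10,-1,0,50],[0,0,-0.023,10,-1,0,50],[0,0,0,10,0,0,50],[0,0,0,10,0,0,50],[0,0,0,10,0,0,50],[0,0,0,10,0,0,50],[0,0,0,0,0,0,50]]])

```text
clock: 5.05
ee_pos: [0.495, 0.0464, 0.0327]
tool_rot: [-0.001, 0.747, 0.665, 0.002]
ft_force: [-0.2, 0.9, -0.8]
grip_width: 0.05
```

```bash
python3 -c "
from h import *
to([.4958,.1027,.03])
cv2.imwrite('pics/wr4.png',optics.grab_frame('wrist')[:,:,::-1])
cv2.imwrite('pics/top4.png',optics.grab_frame('top')[:,:,::-1])"
```

```text
t 5.05 pos [0.495  0.0464 0.0327] cup [-0.2173  0.084 ] xang 83.29 z [ 0.001  0.003 -1.   ] F [-0.2  0.9 -0.8] q [-0.11  0.89 -0.13  2.08  0.53  0.19 -0.82] 
d tool mm [56.1 -5.8  2.9]
```

View pics/wr4.png

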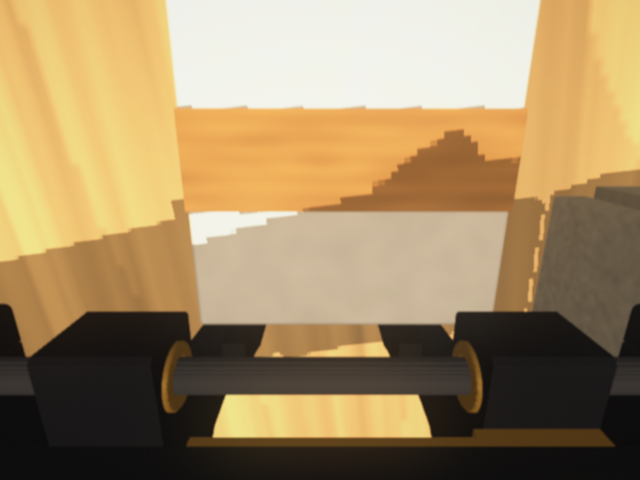

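View pics/top4.png

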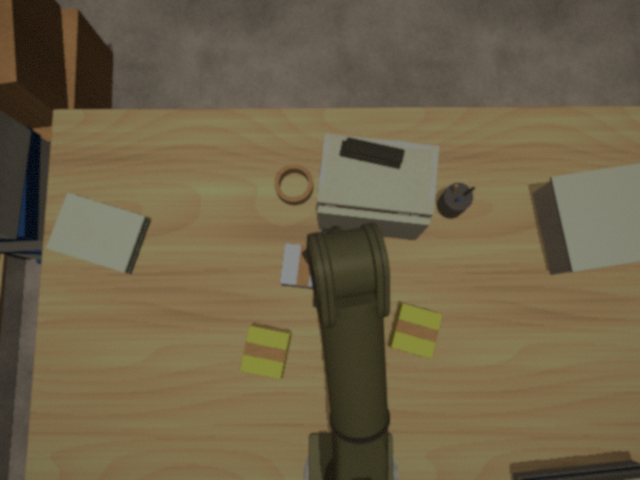

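The carton is square and flush, with its centre at about 0.148 in the cupboard frame. 60 mm more gives about 0.208; then I back off and rise.

>>> move_arm(deltas=[[[0,0,0,8,0,0,50],[0,0,0,10,0,0,50],[0,0,0,10,0,0,50],[0,0,0,10,0,0,50],[0,0,0,10,0,0,50],[0,0,0,8,0,0,50],[0,0,0,4,0,0,50],[0,0,0,0,0,0,50],[0,0,0,-10,0,0,50],[0,0,0,-20,0,0,50],[0,0,0,-20,-10,0,50],[0,0,0,-20,-20,0,50]]])

```text
clock: 6.15
ee_pos: [0.4657, 0.0345, 0.0329]
tool_rot: [0.001, 0.749, 0.662, 0.002]
ft_force: [0.6, -0.9, -1.2]
grip_width: 0.0498
```

>>> move_arm(deltas=[[[0,0,0,-20,-20,-10,20],[0,0,0,-20,0,-30,0],[0,0,0,-20,0,-40,0],[0,0,0,-20,0,-40,0],[0,0,0,-20,0,-40,0],[0,0,0,-20,0,-25,0],[0,0,0,0,0,0,0]]])

```text
clock: 6.73
ee_pos: [0.4304, -0.0824, 0.2134]
tool_rot: [0.004, 0.752, 0.66, 0.001]
ft_force: [0.6, -0.1, -0.4]
grip_width: 0.0058
```

```bash
python3 -c "
from h import *
to([.4958,.1027,.03])
f=optics.grab_frame('top')[:,:,::-1].copy()
cv2.imwrite('pics/top5.png',f)
"
```

```text
t 6.7333 pos [ 0.4304 -0.0824  0.2134] cup [-0.2667 -0.0513] xang 82.52 z [ 0.007 -0.004 -1.   ] F [ 0.6 -0.1 -0.4] q [ 0.41  0.53 -0.5   2.13  0.46  0.58 -0.55] 
d tool mm [192.5  39.5 183.1]
```

View pics/top5.png

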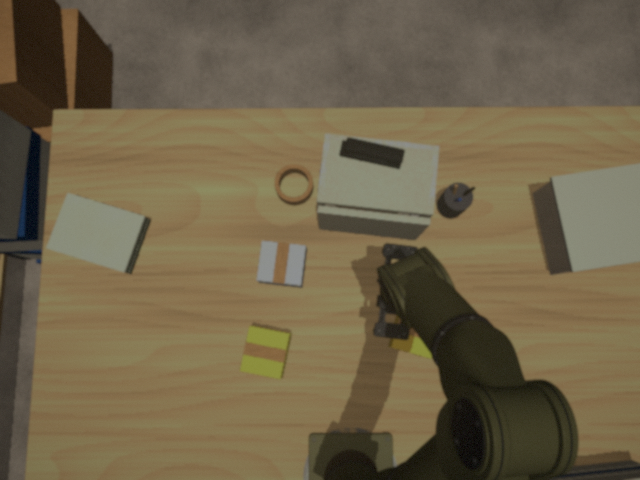

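```bash
python3 -c "
from h import *
f=cv2.imread('pics/top5.png');hsv=cv2.cvtColor(f,cv2.COLOR_BGR2HSV)
m=((hsv[...,1]<40)&(hsv[...,2]>100)).astype('uint8')*255
roi=np.zeros_like(m);roi[237:292,250:312]=255;m&=roi
b=cv2.boxPoints(cv2.minAreaRect(cv2.convexHull(cv2.findNonZero(m))))
W=np.array([ray('top',p,.07)[:2] for p in b]);print(W.round(4).tolist(),[np.linalg.norm(W[i]-W[i-1]).round(4) for i in range(4)],'cup',cup(W.mean(0)),[cup(w).round(3) for w in W])
print('door ends',cup([.6141,.0743]),cup([.5836,-.1748]))
p=world(-.15,-.086);print(p);to([*p,.2134])
"
```

```text
[[0.4733, 0.2278], [0.5743, 0.2179], [0.5609, 0.1057], [0.4601, 0.1169]] [np.float64(0.1116), np.float64(0.1016), np.float64(0.1129), np.float64(0.1013)] cup [-0.20917375  0.2065144 ] [array([-0.26 ,  0.262]), array([-0.158,  0.264]), array([-0.159,  0.151]), array([-0.26,  0.15])]
door ends [-0.1022002   0.12548502] [-0.10386722 -0.12546972]
[ 0.54230949 -0.13028949]
t 6.7833 pos [ 0.4301 -0.0801  0.2115] cup [-0.2673 -0.0491] xang 82.65 z [ 0.005 -0.002 -1.   ] F [-0.6  0.8 -0.3] q [ 0.41  0.53 -0.5   2.13  0.47  0.58 -0.56] 
d tool mm [-35.4 117.7  -1.2]
```

>>> move_arm(deltas=[[[0,0,0.12,0,0,-10,0],[0,0,0.12,0,0,-10,0],[0,0,0.12,0,0,0,0],[0,0,0.12,0,0,0,0],[0,0,0.12,0,0,0,0],[0,0,0.12,0,0,0,0],[0,0,0.12,0,0,0,0],[0,0,0.12,0,0,0,0],[0,0,0.12,0,0,0,0],[0,0,0.12,0,0,0,0],[0,0,0.12,0,0,0,0],[0,0,0.12,0,0,0,0]]])

```text
clock: 7.78
ee_pos: [0.4287, -0.076, 0.2284]
tool_rot: [0.0, 1.0, 0.003, -0.001]
ft_force: [-0.4, -0.2, 0.0]
grip_width: 0.0004
```

>>> move_arm(deltas=[[[0,0,0.112,0,0,0,0],[0,0,0,0,0,0,0],[0,0,0,0,0,0,0]]])

```text
clock: 8.03
ee_pos: [0.429, -0.076, 0.2287]
tool_rot: [0.0, 0.999, -0.049, -0.001]
ft_force: [-1.1, 0.4, 0.6]
grip_width: 0.0002
```

```bash
python3 -c "
from h import *
p=world(-.15,-.086);to([*p,.185])
"
```

```text
t 8.0333 pos [ 0.429  -0.076   0.2287] cup [-0.2688 -0.0451] xang -5.61 z [-0.002 -0.001 -1.   ] F [-1.1  0.4  0.6] q [ 0.11  0.47 -0.06  2.12  0.05  0.55 -1.66] 
d tool mm [118.2  42.9  43.5]
```

The carton is at cupboard y = 0.207 (needs over 0.17), square, with its nearest edge at 0.15, clear of the door. The door ends measure ±0.125, as they should. Now I move to the pre-press pose.

>>> move_arm(deltas=[[[0,0,0.017,10,5,0,0],[0,0,0,20,8,0,0],[0,0,0,25,10,0,0],[0,0,0,25,10,10,0],[0,0,0,20,10,10,0],[0,0,0,15,0,13,0],[0,0,0,3,0,10,0],[0,0,0,0,0,0,0],[0,0,0,0,0,0,0]]])

```text
clock: 8.78
ee_pos: [0.54, -0.1322, 0.1856]
tool_rot: [-0.0, 0.998, -0.059, -0.002]
ft_force: [-0.1, 1.0, -0.1]
grip_width: 0.0001
```

```bash
python3 -c "
from h import *
p=world(-.112,-.086);to([*p,.185])
for n in('wrist','top'): cv2.imwrite(f'pics/{n}6.png',optics.grab_frame(n)[:,:,::-1])
"
```

```text
t 8.7833 pos [ 0.54   -0.1322  0.1856] cup [-0.152  -0.0882] xang -6.72 z [-0.003  0.001 -1.   ] F [-0.1  1.  -0.1] q [ 0.19  0.67 -0.05  1.83  0.06  0.65 -1.58] 
d tool mm [40.  -2.3  0.5]
```

View pics/wrist6.png

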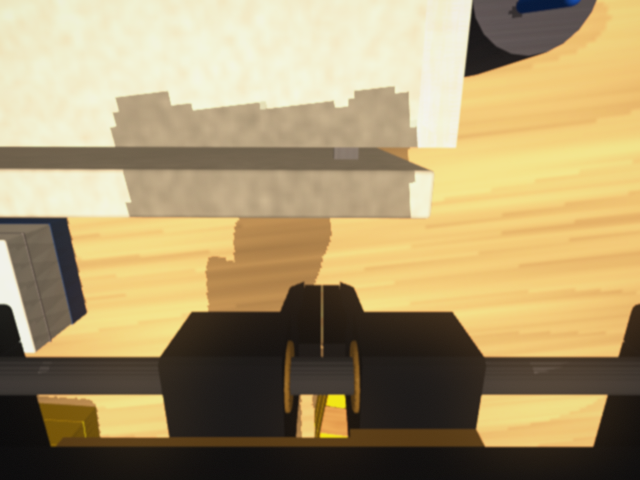

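The closed fingertips are square to the door face (outer top edge at row 217), 40 mm in from the free edge at (432,170). Approaching.

>>> move_arm(deltas=[[[0,0,0,8,0,0,0],[0,0,0,10,0,0,0],[0,0,0,10,0,0,0],[0,0,0,6,0,0,0],[0,0,0,0,0,0,0],[0,0,0,0,0,0,0]]])

```text
clock: 9.38
ee_pos: [0.5753, -0.1369, 0.1867]
tool_rot: [0.0, 0.998, -0.059, 0.0]
ft_force: [0.6, 0.4, -0.2]
grip_width: 0.0003
```

>>> move_arm(deltas=[[[0,0,0,2,0,0,0],[0,0,0,2,0,0,0],[0,0,0,0,0,0,0]]])

```text
clock: 9.63
ee_pos: [0.5776, -0.1375, 0.1865]
tool_rot: [0.0, 0.998, -0.06, -0.002]
ft_force: [-4.4, -0.1, 2.8]
grip_width: 0.0003
```

>>> move_arm(deltas=[[[0,0,0,2,0,0,0],[0,0,0,2,0,0,0],[0,0,0,0,0,0,0]]])

```text
clock: 9.88
ee_pos: [0.5797, -0.1378, 0.1864]
tool_rot: [-0.0, 0.998, -0.06, -0.004]
ft_force: [-9.0, 1.2, 7.3]
grip_width: 0.0007
```

The touch shows, but the 7 N upward force is unexpected, so I'm looking before pressing more.

```bash
python3 -c "
from h import *
p=world(-.112,-.086);to([*p,.185]);print(bot.read_state()['wrist_torque'])
for n in('wrist','scene'): cv2.imwrite(f'pics/{n}7.png',optics.grab_frame(n)[:,:,::-1])
s=cv2.imread('pics/scene7.png');cv2.imwrite('pics/scene7c.png',cv2.resize(s[120:360,160:420],None,fx=2.4,fy=2.4))
"
```

```text
t 9.8833 pos [ 0.5797 -0.1378  0.1864] cup [-0.112  -0.0892] xang -6.83 z [-0.008  0.001 -1.   ] F [-9.   1.2  7.3] q [ 0.19  0.72 -0.05  1.71  0.05  0.73 -1.58] 
d tool mm [ 0.  -3.2  1.4]
[0.30170376 1.62087813 0.12848664]
```

View pics/wrist7.png

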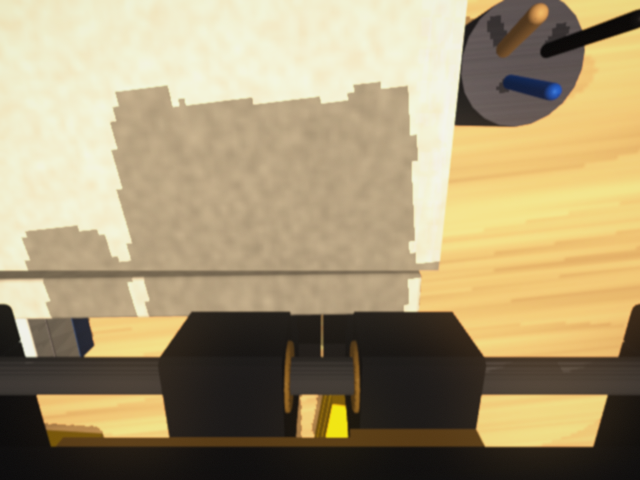

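View pics/scene7c.png

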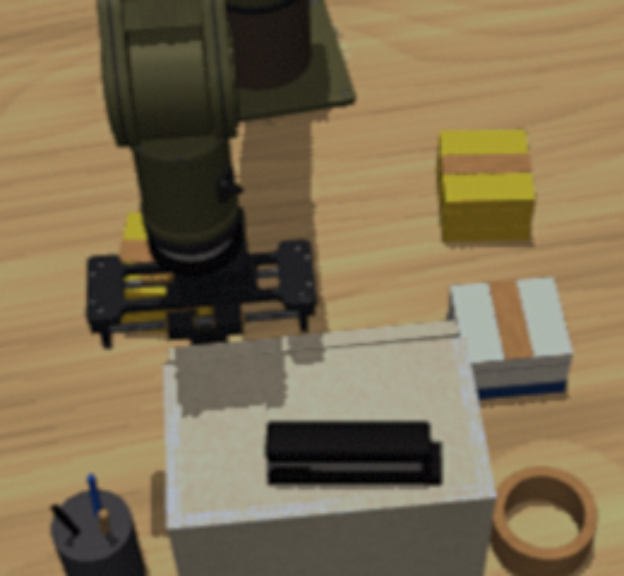

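The fingers are flat on the door face at the expected distance and nothing else is touching; the upward part is probably friction on the face. Pressing on in small steps.

>>> move_arm(deltas=[[[0,0,0,2,0,0,0],[0,0,0,2,0,0,0],[0,0,0,0,0,0,0]]])

```text
clock: 10.23
ee_pos: [0.582, -0.1383, 0.1863]
tool_rot: [-0.0, 0.998, -0.06, -0.006]
ft_force: [-12.7, 0.7, 11.1]
grip_width: 0.0002
```

>>> move_arm(deltas=[[[0,0,0,2,0,0,0],[0,0,0,0,0,0,0]]])

```text
clock: 10.4
ee_pos: [0.5821, -0.1383, 0.1863]
tool_rot: [-0.0, 0.998, -0.06, -0.008]
ft_force: [-15.7, 2.1, 14.1]
grip_width: 0.0005
```

```bash
python3 -c "
from h import *
p=world(-.112,-.086);to([*p,.185])
w=optics.grab_frame('wrist')[:,:,::-1];cv2.imwrite('pics/wrist8.png',w)
a=cv2.imread('pics/wrist7.png')[240:330,0:480];cv2.imwrite('pics/cmp.png',cv2.resize(np.vstack([a,w[240:330,0:480]]),None,fx=1.65,fy=3))
"
```

```text
t 10.4 pos [ 0.5821 -0.1383  0.1863] cup [-0.1096 -0.0894] xang -6.83 z [-0.015  0.001 -1.   ] F [-15.7   2.1  14.1] q [ 0.18  0.72 -0.05  1.69  0.05  0.75 -1.58] 
d tool mm [-2.4 -3.4  1.3]
```

View pics/cmp.png

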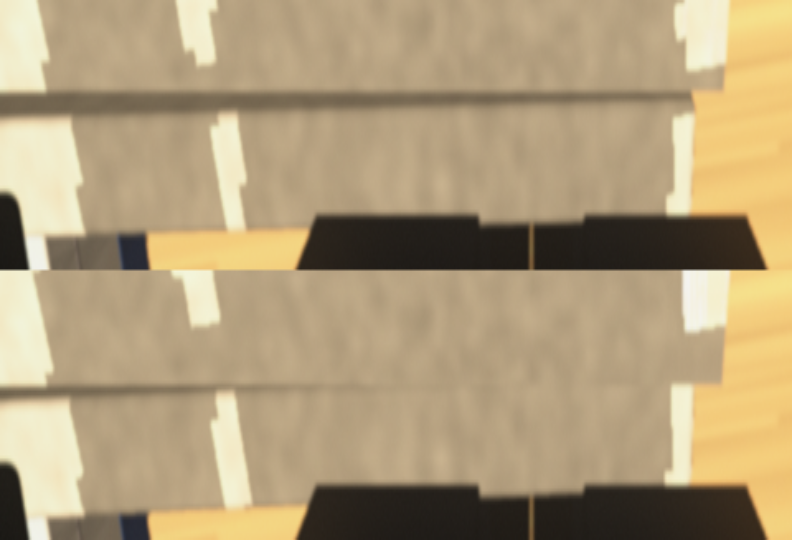

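The gap at the free edge has closed and the TCP has stopped, so the door is at its hard stop, past the release. Backing away, slowly at first.

>>> move_arm(deltas=[[[0,0,0,-6,0,0,0],[0,0,0,-6,0,0,0],[0,0,0,-8,0,0,0],[0,0,0,-10,0,0,0],[0,0,0,-12,0,0,0],[0,0,0,-12,0,0,0],[0,0,0,-12,0,0,0],[0,0,0,-14,0,0,0],[0,0,0,-14,0,0,0],[0,0,0,-14,0,0,0],[0,0,0,-14,0,0,0],[0,0,0,-14,0,0,0]]])

```text
clock: 11.45
ee_pos: [0.4546, -0.1225, 0.1868]
tool_rot: [0.0, 0.998, -0.06, 0.001]
ft_force: [-0.0, 0.4, 0.1]
grip_width: 0.0007
```

>>> move_arm(deltas=[[[0,0,0,-15,0,0,0],[0,0,0,-10,0,-5,0],[0,0,0,0,15,-10,0],[0,0,0,0,25,-10,0],[0,0,0,0,30,-10,0],[0,0,0,0,30,-10,0],[0,0,0,0,30,-10,0],[0,0,0,0,20,0,0],[0,0,0,0,0,0,0],[0,0,0,0,0,0,0],[0,0,0,0,0,0,0],[0,0,0,0,0,0,0]]])

```text
clock: 12.45
ee_pos: [0.4121, -0.2668, 0.2415]
tool_rot: [-0.0, 0.998, -0.058, 0.0]
ft_force: [0.7, -0.1, 0.6]
grip_width: 0.0003
```

```bash
python3 -c "
from h import *
to([.5,-.2,.25])
for n in('top','scene'): cv2.imwrite(f'pics/{n}9.png',optics.grab_frame(n)[:,:,::-1])
f=cv2.imread('pics/top9.png');g=cv2.resize(f[120:300,240:480],None,fx=3.3,fy=3.3,interpolation=cv2.INTER_CUBIC);cv2.imwrite('pics/top9c.png',np.clip(g*1.5,0,255).astype('uint8'))
"
```

```text
t 12.45 pos [ 0.4121 -0.2668  0.2415] cup [-0.2637 -0.2366] xang -6.68 z [ 0.     0.001 -1.   ] F [ 0.7 -0.1  0.6] q [ 0.55  0.51 -0.1   1.96  0.08  0.67 -1.29] 
d tool mm [ 79.5 -76.6  -8.5]
```

View pics/top9c.png

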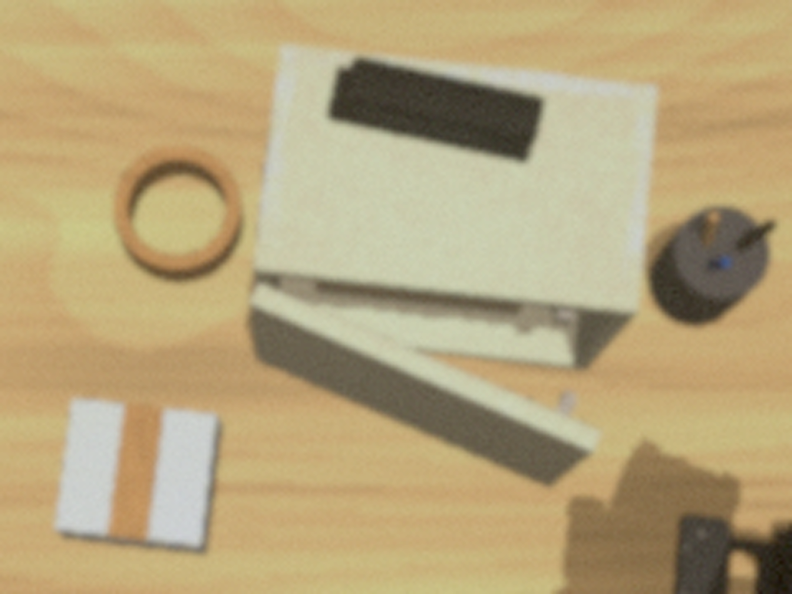

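View pics/scene9.png

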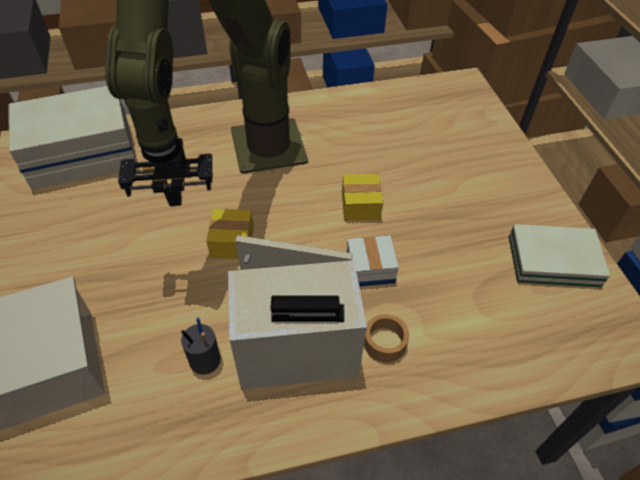

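The top crop shows the door ajar, from its hinge at (258,300) to its free edge at (597,445). The carton is to the left of it, the bystanders are in place and the gripper is clear. I'll check the angle and that it is still, then hand in.

```bash
python3 -c "
from h import *
P=lambda x,y:(x/3.3+240-.35,y/3.3+120-.35)
a=cup(ray('top',P(252,304),.216));b=cup(ray('top',P(588,456),.216));d=a-b
print(a,b,np.linalg.norm(d),'angle',np.arctan2(d[0],d[1]))
g=optics.grab_frame('top')[:,:,::-1].astype(int);f=cv2.imread('pics/top9.png').astype(int)
print('diff door area',np.abs(g-f)[200:270,310:430].mean(),'ref',np.abs(g-f)[350:450,100:200].mean())
for n,p,z in [('pot',(720,253),.1),('tape',(178,212),.048)]: print(n,ray('top',P(*p),z).round(4))
print(job.close_job())
"
```

```text
[-0.10326117  0.12877978] [-0.18104785 -0.10519788] 0.24656907929039606 angle 0.3209584243145089
diff door area 1.2552380952380953 ref 1.1878
pot [ 0.6759 -0.2669  0.1   ]
tape [0.723  0.1389 0.048 ]
the job is handed in; nothing more can be done
None
```

I slid the white carton to the left (hinge side) with two fingertips, pressed the door in to its stop near the free edge, and backed away. The job was handed in at about 12.5 s; no verdict is reported.

- **Carton:** its centre was at y = 0.207 m in the cupboard frame (limit 0.17), flat and square to the cupboard. That was measured before the press. The later pictures show it standing in the same place; I did not measure it again.
- **Door:** it stands ajar at about 0.32 rad. Two successive top pictures differ only by camera noise around the door, so it looks still.
- **Bystanders:** pot and tape are within 1 mm of where they started. The stapler looks unmoved in the pictures, but I did not measure it.
- **Robot:** the gripper is clear of everything, and the force reading is under 1 N.

One thing was unexpected: the press force rose to 16 N, with an upward part of about 14 N, probably friction on the door face and arm compliance. This is well within the limits, and it was gone after backing off.

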